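Release a mould press with its reversible ratchet

TASK

Release the plaster mould in the small screw press: first flip the direction lever on the ratchet head fully over to the loosening side, then work the ratchet handle to and fro so that the screw turns anticlockwise (seen from above), until you feel the screw come up against its end stop with the pad fully raised. Handle it gently: do not turn the screw before the lever is over, do not force it against its stop, and leave the lever on the loosening side, the press released, and the other things on the bench where they are.

Things in the scene. Friction and masses are not known exactly. Their poses are not given: they have to be found in the camera images.
- press: fixed mould press: wooden riser block 70 mm high, dark base plate 150 x 230 mm, two steel columns, bridge plate 90 x 225 mm (top at 186 mm); between them a two-part plaster mould, a black rubber cushion and a plywood pad. Origin under the middle of the riser, on the bench; the vertical screw axis is at x = y = 0; -x is the front, where the handle points at mid-swing.
- screw_head (a point): top centre of the screw's steel hex head (30 mm across flats), 233 mm above the bench, in the middle of the round ratchet head (88 mm across, top at 218 mm). Turning the screw takes about 8 N at the knob; each radian anticlockwise lifts the pad 4 mm. Its end stop lies 1.4 to 2.0 rad of loosening from the start, differently each time
- pointer (a point): top of the small dark pointer that stands up at the back of the ratchet head, opposite the handle, 52 mm from the screw axis, 203 mm above the bench. It belongs to the sprung nut in which the screw turns (20 Nm/rad): it creeps about 1.6 mm sideways while the screw turns normally, further once the screw is at its stop; over 7 mm (some 24 N at the knob) the nut is overloaded
- handle (a joint): swing of the ratchet handle about the screw axis, rad: 0 = straight out of the press's front, positive = anticlockwise from above (the loosening stroke). Steel bar 22 mm wide, top at 214 mm. Stop pins limit it to -0.85..0.85, so several strokes are needed. Stays where left (3 to 4 N at the knob moves it when the ratchet slips). After a return stroke up to 0.32 rad is free before a tooth takes hold
- knob (a point): centre of the black upright round knob by which the handle is swung, 130 mm from the screw axis; fixed on the handle, 23 mm across (27 mm at its collar, the lowest 5 mm), 214 to 263 mm above the bench, this point at 238 mm
- lever (a joint): direction lever, rad: turns about a vertical pivot on the ratchet head, 46 mm from the screw axis along the handle; positive = anticlockwise from above. Full over at -0.436 (near where it starts): drives the screw clockwise (tightens), slips the other way. Full over at +0.436: drives it anticlockwise (loosens), slips the other way. Stays where it is left; 2 to 4 N at its tip moves it (the handle may swing along a little)
- lever_tip (a point): middle of the upright dark thumb piece at the lever's outer end, 38 mm from the lever's pivot (84 mm from the screw axis when centred): 12 mm long along the lever, 8 mm wide, 220 to 242 mm above the bench, this point at 232 mm. The lever points outwards along the handle; the side of the handle to which the tip is pushed is the side to which it then drives
- pad_top (a point): middle of the top face of the plywood pad below the bridge, 100 x 120 mm: 151 to 153.4 mm above the bench at the start (pressed into the cushion), 159 mm when fully raised at the screw's stop
- ochre_tub: lidded plastic tub, 67 mm across, 62 mm tall; origin under its centre. A bystander
- white_tile: small off-white glazed L-shaped test tile, 44 x 46 mm, 62 mm tall; origin under its centre. A bystander
- tape: roll of masking tape lying flat, 100 mm across, 24 mm tall; origin under its centre. A bystander
- slip_cup: low lidded plastic tub, 79 mm across, 46 mm tall; origin under its centre. A bystander

How it is judged:
By the outcome, as a careful person would: the job done as asked, in the order asked, and still so for the second after the job is handed in, with the robot touching nothing.
It also fails if it takes over 67 s, if anything falls off the work surface, if the arm or the gripper's body presses on something with over 40 N, if the wrist force passes 120 N, or if a joint passes its speed limit or range.

ROBOT

A 6-joint arm with a two-finger parallel gripper is mounted at the origin on a cart in front of the work surface, level with it; the furniture and walls round the work are solid. World frame = base frame: x ahead of the robot, y to its left, z up, the work surface at z = 0. Lengths are in m, angles in degrees, forces in N, time in s.
With the tool pointing down it reaches from about 0.4 to 0.825 m from the base axis. Payload 7 kg.
Tool frame: the origin (TCP) lies at the very end of the fingers, on their centre line; the grasp point (between the pads) lies tcp_to_grasp behind it (tcp_to_grasp is the distance from the TCP to the grasp point, in m); x points along the fingers, y is the direction in which the jaws open and shut, and the axes are right-handed (so a half turn about x gives the same grasp; the last joint's range is limited). The gripper opens to 88 mm and grips with 3 to 60 N. Pads are 19 mm wide; open, the fingers measure 130 mm over their backs; the gripper's body (78 mm by 193 mm) begins 47 mm behind the grasp point.
Start: joints at [16.507, 20.546, 0.682, 0, -70.136, -16.507], TCP at [0.675, -0, 0.227] pointing down, gripper open.
Joint ranges: [-176.03, 176.03], [-82.01, 121.73], [-58.28, 71.71], [-173.87, 95.51], [-174.79, -0.11], [-173.66, 173.66]. Speed limits (degrees/s): [136.94, 136.94, 172.46, 180, 180, 180].

INTERFACE

Orientations are given as [roll, pitch, yaw] about the fixed x, y, z axes, in that order (R = Rz(yaw) Ry(pitch) Rx(roll)).
In Python, from plant import * gives the robot as it stands. The module is installed in compiled form; this text tells all that it offers.
- The arm moves only by the shell command python3 -m pendant 'ROWS'. ROWS is JSON, a list of rows, each an object with "claw": the finger opening in mm, from 0 to 87.6; "linear": the shift along the tool's x, y, z in mm, a list of three; "twist": the turn about the tool's x in rad. In form: [{"claw": claw, "linear": [tx, ty, tz], "twist": twist}, ...]. A call has exactly 10 rows; each row shifts and turns the commanded pose from where the row before left it, along the tool's axes as they then stand; what a row does not reach is not made up. A row lasts 1/12 s, in which the tool goes at most 41.7 mm and 7.16 degrees, less where a joint would pass 70% of its speed; a pose out of reach is approached as far as the arm can. A call with a gripper value outside its range is refused whole. The fingers move at their own pace and stop on an object; the grip force is fixed at half the most. Time passes only in rows, so rows that do not move let the fingers close, or fill a call up. It gives the time, the measured TCP pose, the force and the opening at its end, in the units of the state.
- get_obs(): the state, without advancing time (a new reading comes with each control period).
- snapshot(name): name is "scene" or "side" or "wrist"; returns (picture, depth): 384x512x3 uint8, red, green, blue; 384x512 float32, m along the optical axis (not along the pixel's ray), 0 where there is no reading.
- camera_params(name): a dict with "fx", "fy", "cx", "cy" (pixels), "rvec" (rotation vector, rad) and "tvec" (3), from world to camera coordinates, as OpenCV has them. Camera axes: x right, y down, z forward; pixel columns grow to the right and rows downward; lengths in m; the calibration is good to about 2 mm. A picture is of the moment at which its call begins: read the wrist's pose just before it. camera_params takes no time and is no camera call; for the wrist camera it gives the pose at the moment of the call.
- close_job(): hands the job in, once; it reports no verdict.
Trained networks look in the newest picture that a camera, given by its name, has taken for a name from the list of things; names that differ only in an ending like _2 or _b are one class to them, and where a whole thing is asked for, a point or a joint stands for the part that bears it (a point fixed in the world has none). Each returns a list of dicts, best first, with "confidence" (0 to 1); they miss things now and then, are a little off and sometimes report something else, mostly with a low value. They report only what shows in the picture. A call takes as long as a camera call.
- boxes_of(camera, target): "xy" ([column, row] in pixels, amid what is visible of it).
The state is a dict: "clock": time; "joint_pos": joint angles; "qvel": joint speeds; "tau": joint torques, N m; "tool_pos": TCP position; "orientation": TCP orientation; "force": force on the tool from outside, world axes, zero at the start; "moment": the same for the moment, N m; "opening": finger opening in m.
Only numpy, scipy, OpenCV 4.12 (cv2) and the standard library are available. Lean on these libraries where they do the work, as an engineer would, in place of code of your own. Each camera call takes 0.05 s, during which the arm holds its last target. There are 200 camera calls.

## Working session

There is one attempt and no reset: what is moved stays moved. The work goes in short steps, Python scripts to look and compute and a shell command to move; the robot and the scene stay as the last step left them, time stands still between calls to the robot, and variables do not carry over. Pictures are saved under pics/ and viewed, about 8 in all and at most 12, crops included, and the job is handed in when it is done.

```bash
mkdir -p pics
cat > h.py <<'E'
from plant import *
import numpy as np, cv2
def ray(cam,uv,p=None):
    p=p or camera_params(cam); R=cv2.Rodrigues(np.array(p["rvec"],float))[0]; t=np.array(p["tvec"],float).ravel()
    d=R.T@np.array([(uv[0]-p["cx"])/p["fx"],(uv[1]-p["cy"])/p["fy"],1.]); return -R.T@t,d
def atz(cam,uv,z):
    o,d=ray(cam,uv); return o+d*(z-o[2])/d[2]
def proj(cam,P):
    p=camera_params(cam); R=cv2.Rodrigues(np.array(p["rvec"],float))[0]; c=R@np.array(P)+np.array(p["tvec"]).ravel()
    return c[0]/c[2]*p["fx"]+p["cx"], c[1]/c[2]*p["fy"]+p["cy"]
def save(n,im): cv2.imwrite("pics/"+n,im[:,:,::-1])
Z=dict(screw_head=.233,pointer=.203,knob=.238,lever_tip=.232)
E
python3 - <<'E'
from h import *
o=get_obs(); print({k:np.round(o[k],3) for k in ("clock","tool_pos","orientation","force","opening")})
ims=[]
for c in ("scene","side","wrist"):
    im,d=snapshot(c); ims.append(im); 
    p=camera_params(c);print(c,np.round(ray(c,(256,192))[0],3),round(p["fx"]))
    for n,z in Z.items():
        b=boxes_of(c,n)[:2]
        for q in b: print(c,n,round(q["confidence"],2),np.round(q["xy"],1),np.round(atz(c,q["xy"],z),4))
save("a.png",cv2.resize(np.vstack([np.hstack(ims[:2]),np.hstack([ims[2],ims[2]*0])]),(800,600)))
for i,c in enumerate(("scene","side","wrist")): save(c+"0.png",ims[i])
E
```

```text
{'clock': np.float64(0.0), 'tool_pos': array([ 0.674, -0.   ,  0.226]), 'orientation': array([  93.758,   89.903, -176.25 ]), 'force': array([ 0.374, -0.271,  0.212]), 'opening': np.float64(0.088)}
scene [ 0.026 -0.556  0.824] 376
scene screw_head 0.29 [227.5 151.4] [0.5364 0.0255 0.233 ]
scene pointer 0.76 [228.9 149.4] [0.571  0.0588 0.203 ]
scene knob 0.56 [220.9 128. ] [0.5917 0.1102 0.238 ]
scene lever_tip 0.61 [215.9 126.5] [0.5928 0.1325 0.232 ]
scene lever_tip 0.2 [289.5 301.8] [ 0.3175 -0.3639  0.232 ]
side [-0.005 -1.137  0.811] 433
side screw_head 0.38 [200.8 198.7] [ 0.3242 -0.1139  0.233 ]
side pointer 0.68 [265.9 155.6] [0.6636 0.1512 0.203 ]
side pointer 0.42 [200.6 199.3] [ 0.3395 -0.0641  0.203 ]
side knob 0.62 [250.2 157. ] [0.5711 0.0881 0.238 ]
side lever_tip 0.5 [248.7 155. ] [0.5799 0.1191 0.232 ]
wrist [ 0.675 -0.069  0.384] 275
wrist screw_head 0.35 [479.9 199.3] [ 0.5461 -0.0247  0.233 ]
wrist pointer 0.6 [235.8 270.1] [0.6891 0.0382 0.203 ]
wrist knob 0.63 [288.2 289.4] [0.6548 0.0307 0.238 ]
```

View pics/a.png

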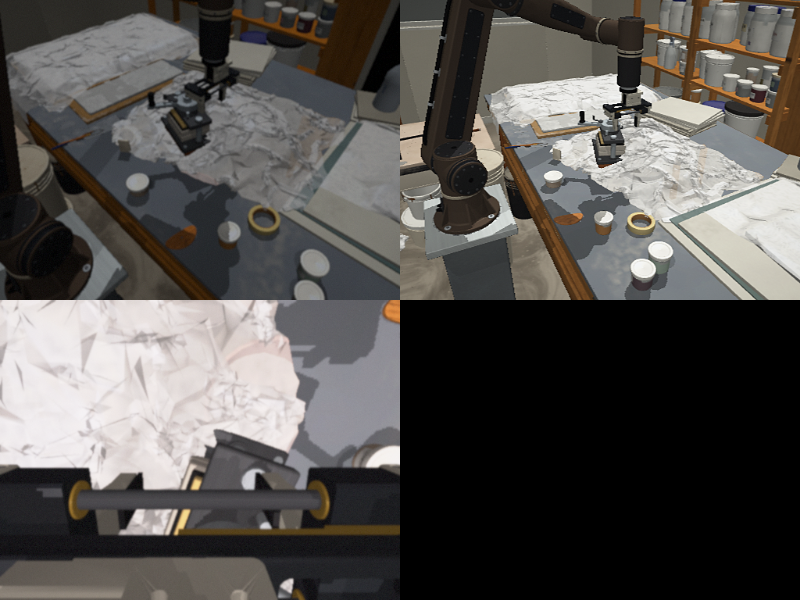

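The montage shows the press around scene px (237,145) and side px (265,180). The gripper hangs beside it, so I'll zoom in on both views.

Run:
```python
import cv2,numpy as np
a=cv2.imread("pics/scene0.png")[90:210,160:310]; b=cv2.imread("pics/side0.png")[110:230,210:360]
f=lambda x:cv2.convertScaleAbs(cv2.resize(x,None,fx=5,fy=5,interpolation=cv2.INTER_CUBIC)[:, :],alpha=1.6)
cv2.imwrite("pics/b.png",f(a)); cv2.imwrite("pics/c.png",f(b))
```

```text
(no output)
```

View pics/b.png

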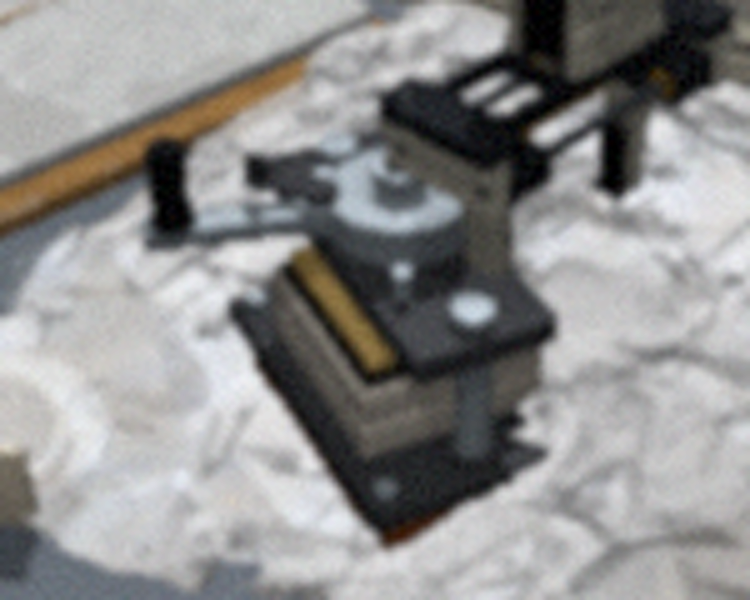

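The scene crop shows the hex head at full-res px (239.6,126.4), the knob at (193.6,127) and the thumb piece at (212.5,124). The detector's "knob" was wrong. The free left-hand gripper finger stands close to the press's back.

Run:
```python
from h import *
for n,uv,z in (("head",(239.6,126.4),.233),("knob",(193.6,127.4),.238),("tip",(212.5,124),.232),("column-top",(254.5,151.5),.19)): print(n,np.round(atz("scene",uv,z),4))
from scipy.spatial.transform import Rotation as R
print(np.round(R.from_euler("xyz",get_obs()["orientation"],degrees=True).as_matrix(),2))
import plant; print([k for k in dir(plant) if not k.startswith("_")], globals().get("tcp_to_grasp"))
```

```text
head [0.6378 0.084  0.233 ]
knob [0.5417 0.1668 0.238 ]
tip [0.5946 0.1487 0.232 ]
column-top [0.6245 0.0138 0.19  ]
[[ 0. -1.  0.]
 [ 0.  0.  1.]
 [-1. -0.  0.]]
['PlanningError', 'boxes_of', 'camera_params', 'close_job', 'get_obs', 'snapshot', 'tcp_to_grasp'] 0.0188
```

View pics/c.png

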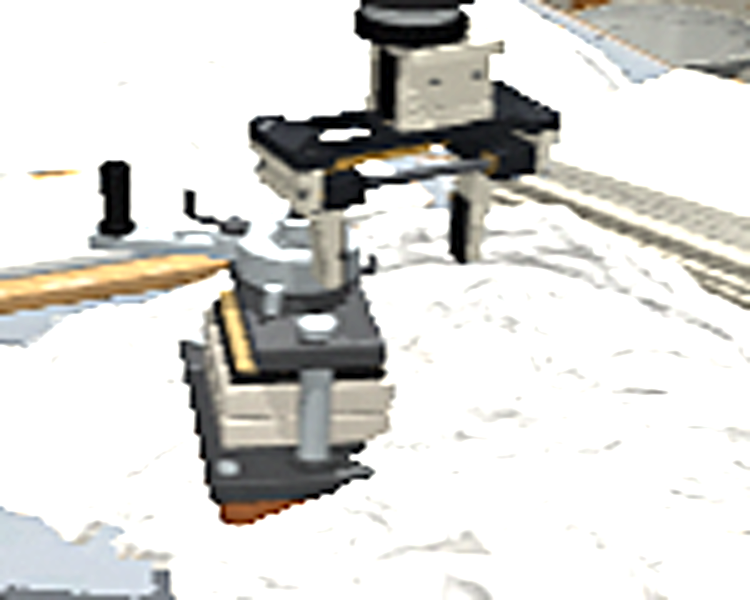

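The side crop confirms the layout: knob at the left, lever tip just right of it, and pointer at the back right. The geometry checks out. Head to knob measures 127 mm, and the tip is 78 mm out on the clockwise side. The handle bearing is about 139°, which is joint ≈ -0.5. Next I'll move to a clear wrist view.

```bash
python3 -m pendant '[{"claw":40,"linear":[-38,0,0],"twist":0},{"claw":40,"linear":[-37,0,0],"twist":0},{"claw":40,"linear":[0,12,37],"twist":0},{"claw":40,"linear":[0,12,37],"twist":0},{"claw":40,"linear":[0,12,37],"twist":0},{"claw":40,"linear":[0,12,37],"twist":0},{"claw":40,"linear":[0,12,37],"twist":0},{"claw":40,"linear":[0,12,37],"twist":0},{"claw":40,"linear":[0,12,37],"twist":0},{"claw":40,"linear":[0,0,0],"twist":0}]'
python3 - <<'E'
from h import *
im,d=snapshot("wrist"); print(np.round(get_obs()["tool_pos"],4),np.round(ray("wrist",(0,0))[0],3))
for n,z in Z.items():
    for q in boxes_of("wrist",n)[:2]: print(n,round(q["confidence"],2),np.round(q["xy"],1),np.round(atz("wrist",q["xy"],z),4))
save("d.png",cv2.resize(im,(800,600)))
E
```

```text
clock: 1.58
tool_pos: [0.5891, 0.2646, 0.3013]
orientation: [5.2, 89.9, 95.5]
force: [0.0, -1.0, -0.7]
opening: 0.0404
[0.5898 0.2623 0.3014] [0.59  0.193 0.459]
screw_head 0.9 [174.2   9.2] [0.6487 0.1146 0.233 ]
pointer 0.8 [191.   8.] [0.6429 0.1023 0.203 ]
knob 0.73 [226.6  41.8] [0.6113 0.135  0.238 ]
lever_tip 0.9 [232.4  33.6] [0.6075 0.1276 0.232 ]
```

View pics/d.png

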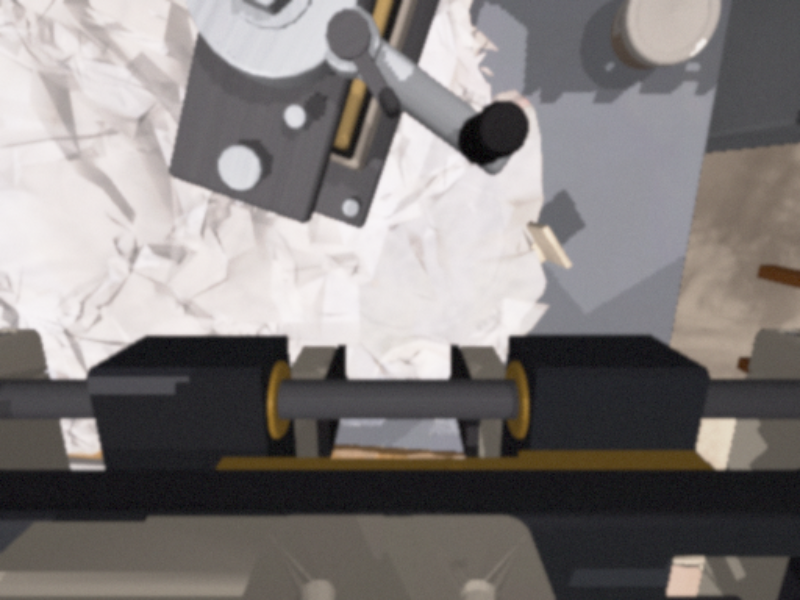

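In the wrist view, the knob top is at about (323,78), the thumb piece at (249,62) and the lever pivot cap at (224,22), all in full-res px. The hex head is at the top edge near (172,1). The bridge's front edge runs from (196,140) to (244,55).

Run:
```python
from h import *
P={}
for n,uv,z in (("knob",(323,78),.263),("tip",(248.5,62),.236),("pivot",(224,22),.225),("hex",(172,2),.233),("b1",(196,140),.186),("b2",(111,111),.186)):
    P[n]=atz("wrist",uv,z); print(n,np.round(P[n],4))
e=P["b2"]-P["b1"]; print("press +x bearing",np.degrees(np.arctan2(e[1],e[0])), np.linalg.norm(e))
for a,b in (("hex","knob"),("hex","pivot"),("pivot","knob"),("pivot","tip"),("hex","tip")):
    v=P[b]-P[a]; print(a,b,round(np.hypot(*v[:2]),4),round(np.degrees(np.arctan2(v[1],v[0])),1))
```

```text
knob [0.5457 0.1626 0.263 ]
tip [0.5957 0.1477 0.236 ]
pivot [0.6142 0.1178 0.225 ]
hex [0.6504 0.1073 0.233 ]
b1 [0.6487 0.2084 0.186 ]
b2 [0.7281 0.1809 0.186 ]
press +x bearing -19.04392471776588 0.08408783590743071
hex knob 0.1184 152.2
hex pivot 0.0377 163.9
pivot knob 0.0819 146.8
pivot tip 0.0352 121.8
hex tip 0.068 143.6
```

```bash
python3 -m pendant '[{"claw":40,"linear":[0,18,-29],"twist":0},{"claw":40,"linear":[0,18,-29],"twist":0},{"claw":40,"linear":[0,18,-29],"twist":0},{"claw":40,"linear":[0,0,0],"twist":-0.12},{"claw":40,"linear":[0,0,0],"twist":-0.12},{"claw":40,"linear":[0,0,0],"twist":-0.12},{"claw":40,"linear":[0,0,0],"twist":-0.12},{"claw":40,"linear":[0,0,0],"twist":-0.12},{"claw":40,"linear":[0,0,0],"twist":-0.12},{"claw":40,"linear":[0,0,0],"twist":-0.12}]'
python3 - <<'E'
from h import *
im,d=snapshot("wrist"); o=get_obs(); print(np.round(o["tool_pos"],4),np.round(o["joint_pos"],1),np.round(o["orientation"],1),np.round(ray("wrist",(0,0))[0],3))
for n,z in Z.items():
    for q in boxes_of("wrist",n)[:2]: print(n,round(q["confidence"],2),np.round(q["xy"],1),np.round(atz("wrist",q["xy"],z),4))
save("e.png",cv2.resize(im,(800,600)))
E
```

```text
clock: 2.67
tool_pos: [0.5373, 0.1705, 0.3018]
orientation: [-110.9, 90.0, 27.5]
force: [0.1, -0.4, -0.1]
opening: 0.0402
[0.5373 0.1706 0.3018] [ 37.5   7.7  -6.7   0.  -75.6  11.3] [-106.    90.    32.8] [0.589 0.125 0.46 ]
screw_head 0.74 [224.7  35.6] [0.6482 0.1008 0.233 ]
pointer 0.66 [228.   38.6] [0.6522 0.0968 0.203 ]
lever_tip 0.92 [233.1 105.6] [0.6077 0.1302 0.232 ]
lever_tip 0.71 [234.1  68.1] [0.627  0.1109 0.232 ]
```

View pics/e.png

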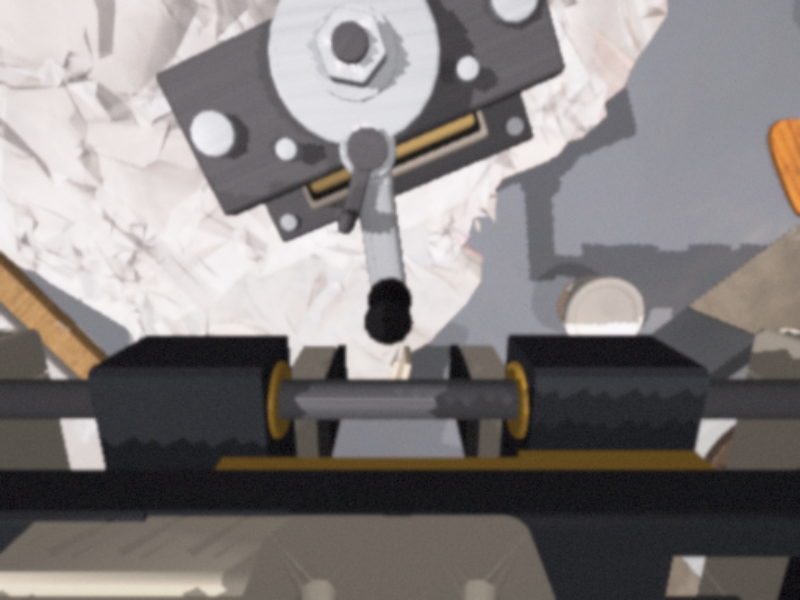

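The wrist view is clear. In display px, the hex head is at (351,43), the disc at (354,52), the pivot cap at (368,148), the thumb piece at (346,222) and the knob top at (388,318). The lever is on the clockwise side.

Run:
```python
from h import *
P={};s=1.5625
for n,uv,z in (("hex",(351,43),.233),("disc",(354,52),.218),("pivot",(368,148),.226),("tip",(346,222),.240),("knob",(388,319),.263),("b1",(230,213),.186),("b2",(160,75),.186),("b3",(563,70),.186)):
    P[n]=atz("wrist",(uv[0]/s,uv[1]/s),z); print(n,np.round(P[n],4))
def rel(a,b):
    v=P[b]-P[a]; print(a,b,round(np.hypot(*v[:2]),4),round(np.degrees(np.arctan2(v[1],v[0])),1))
for a,b in (("hex","knob"),("disc","knob"),("hex","pivot"),("pivot","knob"),("pivot","tip"),("hex","tip"),("b1","b2"),("b3","b1")): rel(a,b)
t=get_obs()["tool_pos"]; print("tcp px",np.array(proj("wrist",t))*s)
```

```text
hex [0.6515 0.0971 0.233 ]
disc [0.6518 0.097  0.218 ]
pivot [0.6129 0.1232 0.226 ]
tip [0.5933 0.1556 0.24  ]
knob [0.5464 0.1694 0.263 ]
b1 [0.6472 0.2129 0.186 ]
b2 [0.727  0.1844 0.186 ]
b3 [0.5725 0.0108 0.186 ]
hex knob 0.1276 145.5
disc knob 0.1279 145.5
hex pivot 0.0466 146.0
pivot knob 0.081 145.3
pivot tip 0.0379 121.2
hex tip 0.0825 134.9
b1 b2 0.0847 -19.6
b3 b1 0.2155 69.7
tcp px [398.14333773 367.40613843]
```

The measurements agree with the given geometry:
- **Axis:** (0.651, 0.097)
- **Handle:** bearing 145.5° against a front bearing of 160°, so joint ≈ -0.25
- **Lever:** -0.42
- **Pivot:** 46.6 mm out

Next I'll straddle the thumb piece with the open fingers, jaws tangential.

```bash
python3 -m pendant '[{"claw":40,"linear":[0,0,0],"twist":-0.065},{"claw":40,"linear":[0,0,0],"twist":-0.065},{"claw":40,"linear":[0,-9,-27],"twist":0},{"claw":40,"linear":[0,-10,-28],"twist":0},{"claw":40,"linear":[0,0,0],"twist":0},{"claw":40,"linear":[25,0,0],"twist":0},{"claw":40,"linear":[24,0,0],"twist":0},{"claw":40,"linear":[16,0,0],"twist":0},{"claw":40,"linear":[8,0,0],"twist":0},{"claw":40,"linear":[0,0,0],"twist":0}]'
python3 - <<'E'
from h import *
im,d=snapshot("scene"); o=get_obs(); print(np.round(o["tool_pos"],4),np.round(o["force"],1))
b,_=snapshot("side")
f=lambda x:cv2.convertScaleAbs(cv2.resize(x,(400,400),interpolation=cv2.INTER_CUBIC),alpha=1.4)
save("f.png",np.hstack([f(im[85:165,170:250]),f(b[115:195,210:290])]))
E
```

```text
clock: 3.75
tool_pos: [0.5923, 0.1559, 0.2265]
orientation: [61.8, 89.8, -152.8]
force: [-0.2, 0.7, 0.0]
opening: 0.0398
[0.593  0.1562 0.2283] [-0.5  0.1  0.7]
```

View pics/f.png

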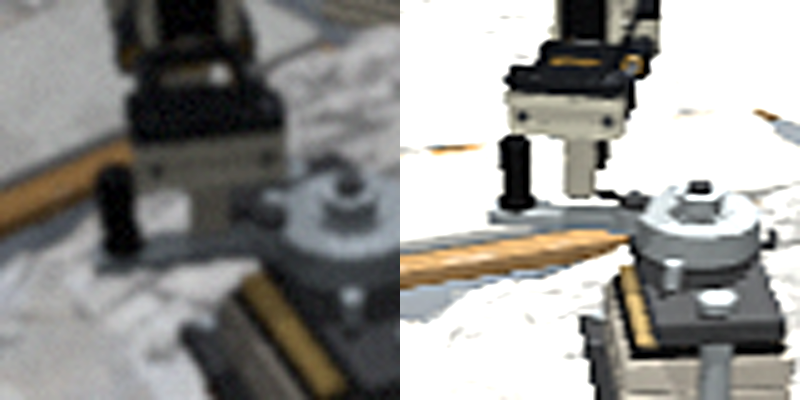

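The fingers stand either side of the thumb piece with no contact force. Now I'll push it anticlockwise, which is tool +y.

```bash
python3 -m pendant '[{"claw":40,"linear":[0,4,0],"twist":0},{"claw":40,"linear":[0,4,0],"twist":0},{"claw":40,"linear":[0,4,0],"twist":0},{"claw":40,"linear":[0,4,0],"twist":0},{"claw":40,"linear":[0,4,0],"twist":0},{"claw":40,"linear":[0,4,0],"twist":0},{"claw":40,"linear":[0,4,0],"twist":0},{"claw":40,"linear":[0,2,0],"twist":0},{"claw":40,"linear":[0,0,0],"twist":0},{"claw":40,"linear":[0,0,0],"twist":0}]'
python3 -m pendant '[{"claw":40,"linear":[0,2,0],"twist":0},{"claw":40,"linear":[0,2,0],"twist":0},{"claw":40,"linear":[0,2,0],"twist":0},{"claw":40,"linear":[0,2,0],"twist":0},{"claw":40,"linear":[0,2,0],"twist":0},{"claw":40,"linear":[0,2,0],"twist":0},{"claw":40,"linear":[0,2,0],"twist":0},{"claw":40,"linear":[0,0,0],"twist":0},{"claw":40,"linear":[0,0,0],"twist":0},{"claw":40,"linear":[0,0,0],"twist":0}]'
```

```text
clock: 4.68
tool_pos: [0.576, 0.1314, 0.2286]
orientation: [100.2, 90.0, -114.2]
force: [0.8, 0.6, 0.1]
opening: 0.0398
clock: 5.52
tool_pos: [0.5683, 0.1201, 0.2287]
orientation: [-175.0, 90.0, -29.4]
force: [1.9, 1.1, 0.9]
opening: 0.0398
```

```bash
python3 -m pendant '[{"claw":40,"linear":[0,1,0],"twist":0},{"claw":40,"linear":[0,1,0],"twist":0},{"claw":40,"linear":[0,1,0],"twist":0},{"claw":40,"linear":[0,1,0],"twist":0},{"claw":40,"linear":[0,0,0],"twist":0},{"claw":40,"linear":[0,0,0],"twist":0},{"claw":40,"linear":[0,0,0],"twist":0},{"claw":40,"linear":[0,0,0],"twist":0},{"claw":40,"linear":[0,0,0],"twist":0},{"claw":40,"linear":[0,0,0],"twist":0}]'
python3 -m pendant '[{"claw":40,"linear":[0,1,0],"twist":0},{"claw":40,"linear":[0,1,0],"twist":0},{"claw":40,"linear":[0,1,0],"twist":0},{"claw":40,"linear":[0,1,0],"twist":0},{"claw":40,"linear":[0,0,0],"twist":0},{"claw":40,"linear":[0,0,0],"twist":0},{"claw":40,"linear":[0,0,0],"twist":0},{"claw":40,"linear":[0,0,0],"twist":0},{"claw":40,"linear":[0,0,0],"twist":0},{"claw":40,"linear":[0,0,0],"twist":0}]'
```

```text
clock: 6.35
tool_pos: [0.5669, 0.1175, 0.2288]
orientation: [-121.9, 89.9, 23.7]
force: [6.5, 1.7, -1.8]
opening: 0.0399
clock: 7.18
tool_pos: [0.5649, 0.1142, 0.229]
orientation: [-124.6, 89.8, 21.0]
force: [6.1, 1.9, -2.2]
opening: 0.0402
```

The force rose to about 6.5 N, so the lever is against its end and the handle is going along slightly. I'll back off, rise and look.

```bash
python3 -m pendant '[{"claw":40,"linear":[0,-6,0],"twist":0},{"claw":40,"linear":[0,-6,0],"twist":0},{"claw":40,"linear":[-12,0,0],"twist":0},{"claw":40,"linear":[-25,0,0],"twist":0},{"claw":40,"linear":[-35,0,0],"twist":0},{"claw":40,"linear":[0,-9,20],"twist":0},{"claw":40,"linear":[0,-9,22],"twist":0},{"claw":40,"linear":[0,-9,22],"twist":0},{"claw":40,"linear":[0,0,0],"twist":0},{"claw":40,"linear":[0,0,0],"twist":0}]'
python3 - <<'E'
from h import *
im,d=snapshot("wrist"); o=get_obs(); print(np.round(o["tool_pos"],4))
save("g.png",cv2.resize(im,(800,600)))
p=camera_params("wrist"); np.save("cam.npy",p,allow_pickle=True)
E
```

```text
clock: 8.02
tool_pos: [0.532, 0.1828, 0.3004]
orientation: [63.2, 89.9, -151.1]
force: [-0.5, 0.6, 0.4]
opening: 0.0398
[0.5324 0.1823 0.3003]
```

View pics/g.png

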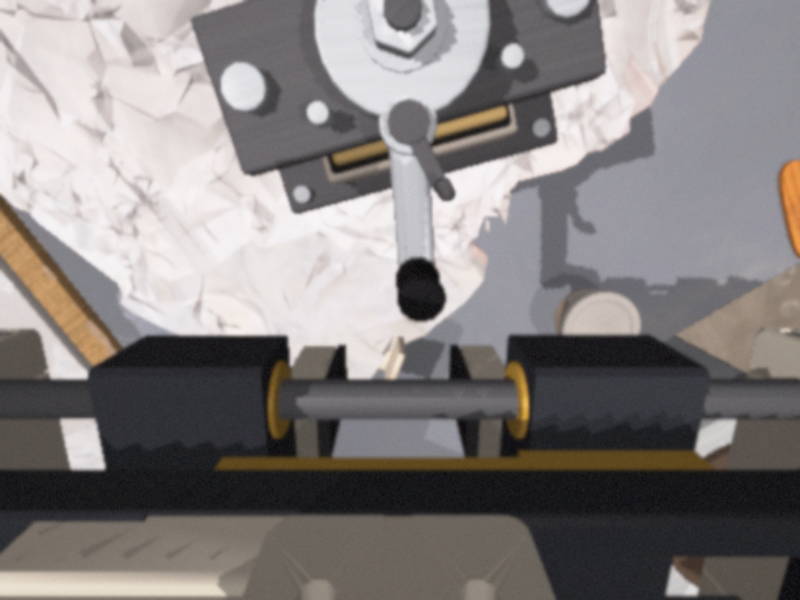

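The lever is now on the other side. In display px: thumb (445,190), pivot (408,122), hex (403,12), knob top (423,293). Next I'll compute the lever angle and the knob position.

```bash
cat >> h.py <<'E'
def meas(pts,s=1.5625):
    P={n:atz("wrist",(u/s,v/s),z) for n,(u,v,z) in pts.items()}
    for n in P: print(n,np.round(P[n],4))
    def rel(a,b):
        v=P[b]-P[a]; print(a,b,round(np.hypot(*v[:2]),4),round(np.degrees(np.arctan2(v[1],v[0])),1))
    for a,b in (("hex","knob"),("pivot","knob"),("pivot","tip"),("hex","pivot")):
        if a in P and b in P: rel(a,b)
E
python3 - <<'E'
from h import *
meas(dict(hex=(403,12,.233),pivot=(408,122,.226),tip=(445,191,.240),knob=(423,294,.263)))
o=get_obs(); from scipy.spatial.transform import Rotation as R
M=R.from_euler("xyz",o["orientation"],degrees=True).as_matrix(); print(np.degrees(np.arctan2(M[1,1],M[0,1])),M[:,0], np.round(o["joint_pos"],1))
E
```

```text
hex [0.6521 0.0973 0.233 ]
pivot [0.6125 0.1211 0.226 ]
tip [0.5747 0.1252 0.24  ]
knob [0.5428 0.1609 0.263 ]
hex knob 0.1264 149.8
pivot knob 0.0802 150.3
pivot tip 0.038 173.9
hex pivot 0.0462 148.9
-124.34734267093386 [-1.11677080e-03 -7.88768275e-04 -9.99999065e-01] [ 38.8   7.7  -6.8  -0.  -75.5  16.8]
```

The lever sits at +24° (0.42 rad), fully over, and the handle is at about -0.18 with its axis unchanged. Now I'll cage the knob: descend at claw 40, then close to 28.

```bash
python3 -m pendant '[{"claw":40,"linear":[0,0,0],"twist":-0.075},{"claw":40,"linear":[0,13.5,-18],"twist":0},{"claw":40,"linear":[0,0,0],"twist":0},{"claw":40,"linear":[25,0,0],"twist":0},{"claw":40,"linear":[25,0,0],"twist":0},{"claw":40,"linear":[14,0,0],"twist":0},{"claw":40,"linear":[8,0,0],"twist":0},{"claw":28,"linear":[0,0,0],"twist":0},{"claw":28,"linear":[0,0,0],"twist":0},{"claw":28,"linear":[0,0,0],"twist":0}]'
cat >> h.py <<'E'
C=np.array([.6517,.0972])
def where():
    from scipy.spatial.transform import Rotation as R
    o=get_obs(); M=R.from_euler("xyz",o["orientation"],degrees=True).as_matrix()
    v=np.array(o["tool_pos"])[:2]-C; b=np.arctan2(v[1],v[0]); f=np.array(o["force"])
    print("t %.2f joint %.3f r %.4f z %.4f | tooly-tangent %.3f | Ftan %.1f Frad %.1f Fz %.1f open %.1f"%(o["clock"],(b-np.radians(160.3)+np.pi)%(2*np.pi)-np.pi,np.hypot(*v),o["tool_pos"][2],(np.arctan2(M[1,1],M[0,1])-b-np.pi/2+np.pi)%(2*np.pi)-np.pi,-f[0]*np.sin(b)+f[1]*np.cos(b),f[0]*np.cos(b)+f[1]*np.sin(b),f[2],o["opening"]*1e3))
E
python3 -c "
from h import *
where()"
```

```text
clock: 8.9
tool_pos: [0.5425, 0.1614, 0.2297]
orientation: [-131.7, 89.9, 18.1]
force: [-0.1, -0.6, 0.0]
opening: 0.0295
t 8.90 joint -0.188 r 0.1267 z 0.2297 | tooly-tangent 0.006 | Ftan 0.5 Frad -0.2 Fz 0.0 open 29.5
```

```bash
python3 -m pendant '[{"claw":28,"linear":[0,4,0],"twist":-0.03},{"claw":28,"linear":[0,7.7,-0.2],"twist":-0.06},{"claw":28,"linear":[0,7.7,-0.2],"twist":-0.06},{"claw":28,"linear":[0,7.7,-0.2],"twist":-0.06},{"claw":28,"linear":[0,7.7,-0.2],"twist":-0.06},{"claw":28,"linear":[0,7.7,-0.2],"twist":-0.06},{"claw":28,"linear":[0,7.7,-0.2],"twist":-0.06},{"claw":28,"linear":[0,7.7,-0.2],"twist":-0.06},{"claw":28,"linear":[0,0,0],"twist":0},{"claw":28,"linear":[0,0,0],"twist":0}]'
python3 -c "
from h import *
where()"
```

```text
clock: 9.73
tool_pos: [0.5256, 0.1074, 0.2299]
orientation: [-142.9, 89.8, 32.7]
force: [1.9, 4.3, 0.6]
opening: 0.0281
t 9.73 joint 0.263 r 0.1265 z 0.2299 | tooly-tangent 0.004 | Ftan -4.4 Frad -1.6 Fz 0.6 open 28.1
```

```bash
python3 -m pendant '[{"claw":28,"linear":[0,7.7,-0.2],"twist":-0.06},{"claw":28,"linear":[0,7.7,-0.2],"twist":-0.06},{"claw":28,"linear":[0,7.7,-0.2],"twist":-0.06},{"claw":28,"linear":[0,7.7,-0.2],"twist":-0.06},{"claw":28,"linear":[0,7.7,-0.2],"twist":-0.06},{"claw":28,"linear":[0,7.7,-0.2],"twist":-0.06},{"claw":28,"linear":[0,7.7,-0.2],"twist":-0.06},{"claw":28,"linear":[0,7.7,-0.2],"twist":-0.06},{"claw":28,"linear":[0,0,0],"twist":0},{"claw":28,"linear":[0,0,0],"twist":0}]'
python3 - <<'E'
from h import *
where()
im,d=snapshot("wrist"); save("i.png",cv2.resize(im,(800,600)))
E
```

```text
clock: 10.57
tool_pos: [0.5346, 0.0464, 0.2294]
orientation: [164.2, 89.9, 7.2]
force: [-0.3, 1.4, 0.4]
opening: 0.0281
t 10.57 joint 0.753 r 0.1277 z 0.2294 | tooly-tangent -0.007 | Ftan -1.4 Frad -0.3 Fz 0.4 open 28.1
```

View pics/i.png

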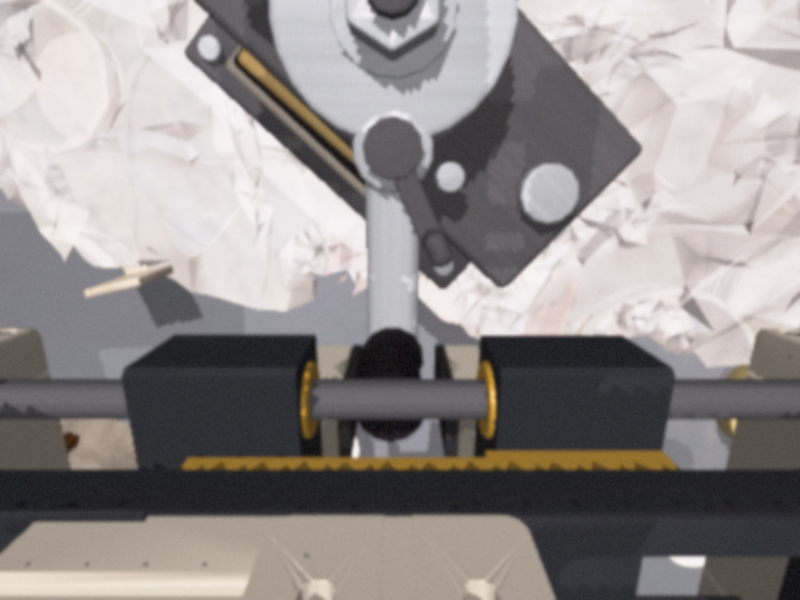

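The picture shows the knob caged between the fingers, the lever still on the loosening side, and the handle carried along. Return stroke next.

```bash
python3 -m pendant '[{"claw":28,"linear":[0,-6,-0.1],"twist":0.05},{"claw":28,"linear":[0,-12.7,-0.6],"twist":0.1},{"claw":28,"linear":[0,-12.7,-0.6],"twist":0.1},{"claw":28,"linear":[0,-12.7,-0.6],"twist":0.1},{"claw":28,"linear":[0,-12.7,-0.6],"twist":0.1},{"claw":28,"linear":[0,-12.7,-0.6],"twist":0.1},{"claw":28,"linear":[0,-12.7,-0.6],"twist":0.1},{"claw":28,"linear":[0,-12.7,-0.6],"twist":0.1},{"claw":28,"linear":[0,-6,-0.1],"twist":0.05},{"claw":28,"linear":[0,0,0],"twist":0}]'
python3 -c "
from h import *
where()"
```

```text
clock: 11.45
tool_pos: [0.5328, 0.1448, 0.2282]
orientation: [70.5, 89.9, -132.4]
force: [0.5, -0.4, 0.5]
opening: 0.028
t 11.45 joint -0.037 r 0.1280 z 0.2282 | tooly-tangent -0.018 | Ftan 0.2 Frad -0.7 Fz 0.5 open 28.0
```

```bash
python3 -m pendant '[{"claw":28,"linear":[0,-6,-0.1],"twist":0.05},{"claw":28,"linear":[0,-12.7,-0.6],"twist":0.1},{"claw":28,"linear":[0,-12.7,-0.6],"twist":0.1},{"claw":28,"linear":[0,-12.7,-0.6],"twist":0.1},{"claw":28,"linear":[0,-12.7,-0.6],"twist":0.1},{"claw":28,"linear":[0,-12.7,-0.6],"twist":0.1},{"claw":28,"linear":[0,-12.7,-0.6],"twist":0.1},{"claw":28,"linear":[0,-6,-0.1],"twist":0.05},{"claw":28,"linear":[0,-1,0],"twist":0},{"claw":28,"linear":[0,0,0],"twist":0}]'
python3 - <<'E'
from h import *
where()
for c in ("scene","side"):
    im,d=snapshot(c)
    for q in boxes_of(c,"pad_top")[:1]: print(c,q["confidence"],q["xy"])
    save(c+"_p1.png",im)
E
```

```text
clock: 12.28
tool_pos: [0.5925, 0.2086, 0.2281]
orientation: [101.5, 89.9, -141.2]
force: [-1.5, 0.2, -0.3]
opening: 0.0281
t 12.28 joint -0.738 r 0.1261 z 0.2281 | tooly-tangent -0.011 | Ftan 1.3 Frad 0.9 Fz -0.3 open 28.1
scene 0.51 [228.5, 151.6]
side 0.41 [256.5, 176.3]
```

```bash
python3 -m pendant '[{"claw":28,"linear":[0,4,0],"twist":-0.03},{"claw":28,"linear":[0,7.7,-0.1],"twist":-0.06},{"claw":28,"linear":[0,7.7,-0.1],"twist":-0.06},{"claw":28,"linear":[0,7.7,-0.1],"twist":-0.06},{"claw":28,"linear":[0,7.7,-0.1],"twist":-0.06},{"claw":28,"linear":[0,7.7,-0.1],"twist":-0.06},{"claw":28,"linear":[0,7.7,-0.1],"twist":-0.06},{"claw":28,"linear":[0,7.7,-0.1],"twist":-0.06},{"claw":28,"linear":[0,0,0],"twist":0},{"claw":28,"linear":[0,0,0],"twist":0}]'
python3 -c "
from h import *
where()"
python3 -m pendant '[{"claw":28,"linear":[0,0.8,0],"twist":-0.006},{"claw":28,"linear":[0,0.8,0],"twist":-0.006},{"claw":28,"linear":[0,0.8,0],"twist":-0.006},{"claw":28,"linear":[0,0.8,0],"twist":-0.006},{"claw":28,"linear":[0,0.8,0],"twist":-0.006},{"claw":28,"linear":[0,0.8,0],"twist":-0.006},{"claw":28,"linear":[0,0.8,0],"twist":-0.006},{"claw":28,"linear":[0,0.8,0],"twist":-0.006},{"claw":28,"linear":[0,0.8,0],"twist":-0.006},{"claw":28,"linear":[0,0.8,0],"twist":-0.006}]'
python3 -c "
from h import *
where()"
```

```text
clock: 13.32
tool_pos: [0.5494, 0.173, 0.2298]
orientation: [-118.0, 89.8, 25.1]
force: [3.2, 1.6, 1.4]
opening: 0.0283
t 13.32 joint -0.294 r 0.1273 z 0.2298 | tooly-tangent -0.008 | Ftan -3.2 Frad -1.7 Fz 1.4 open 28.3
clock: 14.15
tool_pos: [0.5459, 0.1677, 0.2298]
orientation: [-118.2, 89.7, 28.3]
force: [8.0, 4.8, 0.3]
opening: 0.0284
t 14.15 joint -0.244 r 0.1271 z 0.2298 | tooly-tangent 0.003 | Ftan -8.4 Frad -4.0 Fz 0.3 open 28.4
```

The moving force is 8.4 N, so the screw is turning. I'll continue in 8 mm calls and guard on force between them.

```bash
cat > g.py <<'E'
from h import *
import sys
where(); o=get_obs(); sys.exit(np.hypot(*o["force"][:2])>11.5)
E
python3 -m pendant '[{"claw":28,"linear":[0,0.8,0],"twist":-0.006},{"claw":28,"linear":[0,0.8,0],"twist":-0.006},{"claw":28,"linear":[0,0.8,0],"twist":-0.006},{"claw":28,"linear":[0,0.8,0],"twist":-0.006},{"claw":28,"linear":[0,0.8,0],"twist":-0.006},{"claw":28,"linear":[0,0.8,0],"twist":-0.006},{"claw":28,"linear":[0,0.8,0],"twist":-0.006},{"claw":28,"linear":[0,0.8,0],"twist":-0.006},{"claw":28,"linear":[0,0.8,0],"twist":-0.006},{"claw":28,"linear":[0,0.8,0],"twist":-0.006}]' >/dev/null && python3 g.py && python3 -m pendant '[{"claw":28,"linear":[0,0.8,0],"twist":-0.006},{"claw":28,"linear":[0,0.8,0],"twist":-0.006},{"claw":28,"linear":[0,0.8,0],"twist":-0.006},{"claw":28,"linear":[0,0.8,0],"twist":-0.006},{"claw":28,"linear":[0,0.8,0],"twist":-0.006},{"claw":28,"linear":[0,0.8,0],"twist":-0.006},{"claw":28,"linear":[0,0.8,0],"twist":-0.006},{"claw":28,"linear":[0,0.8,0],"twist":-0.006},{"claw":28,"linear":[0,0.8,0],"twist":-0.006},{"claw":28,"linear":[0,0.8,0],"twist":-0.006}]' >/dev/null && python3 g.py && python3 -m pendant '[{"claw":28,"linear":[0,0.8,0],"twist":-0.006},{"claw":28,"linear":[0,0.8,0],"twist":-0.006},{"claw":28,"linear":[0,0.8,0],"twist":-0.006},{"claw":28,"linear":[0,0.8,0],"twist":-0.006},{"claw":28,"linear":[0,0.8,0],"twist":-0.006},{"claw":28,"linear":[0,0.8,0],"twist":-0.006},{"claw":28,"linear":[0,0.8,0],"twist":-0.006},{"claw":28,"linear":[0,0.8,0],"twist":-0.006},{"claw":28,"linear":[0,0.8,0],"twist":-0.006},{"claw":28,"linear":[0,0.8,0],"twist":-0.006}]' >/dev/null && python3 g.py
```

```text
t 14.98 joint -0.182 r 0.1271 z 0.2298 | tooly-tangent 0.001 | Ftan -7.2 Frad -5.5 Fz -0.6 open 27.8False
```

```bash
sed -i 's/sys.exit.*/sys.exit(int(np.hypot(*o["force"][:2])>12))/' g.py
python3 -m pendant '[{"claw":28,"linear":[0,0.8,0],"twist":-0.006},{"claw":28,"linear":[0,0.8,0],"twist":-0.006},{"claw":28,"linear":[0,0.8,0],"twist":-0.006},{"claw":28,"linear":[0,0.8,0],"twist":-0.006},{"claw":28,"linear":[0,0.8,0],"twist":-0.006},{"claw":28,"linear":[0,0.8,0],"twist":-0.006},{"claw":28,"linear":[0,0.8,0],"twist":-0.006},{"claw":28,"linear":[0,0.8,0],"twist":-0.006},{"claw":28,"linear":[0,0.8,0],"twist":-0.006},{"claw":28,"linear":[0,0.8,0],"twist":-0.006}]' >/dev/null && python3 g.py && python3 -m pendant '[{"claw":28,"linear":[0,0.8,0],"twist":-0.006},{"claw":28,"linear":[0,0.8,0],"twist":-0.006},{"claw":28,"linear":[0,0.8,0],"twist":-0.006},{"claw":28,"linear":[0,0.8,0],"twist":-0.006},{"claw":28,"linear":[0,0.8,0],"twist":-0.006},{"claw":28,"linear":[0,0.8,0],"twist":-0.006},{"claw":28,"linear":[0,0.8,0],"twist":-0.006},{"claw":28,"linear":[0,0.8,0],"twist":-0.006},{"claw":28,"linear":[0,0.8,0],"twist":-0.006},{"claw":28,"linear":[0,0.8,0],"twist":-0.006}]' >/dev/null && python3 g.py && python3 -m pendant '[{"claw":28,"linear":[0,0.8,0],"twist":-0.006},{"claw":28,"linear":[0,0.8,0],"twist":-0.006},{"claw":28,"linear":[0,0.8,0],"twist":-0.006},{"claw":28,"linear":[0,0.8,0],"twist":-0.006},{"claw":28,"linear":[0,0.8,0],"twist":-0.006},{"claw":28,"linear":[0,0.8,0],"twist":-0.006},{"claw":28,"linear":[0,0.8,0],"twist":-0.006},{"claw":28,"linear":[0,0.8,0],"twist":-0.006},{"claw":28,"linear":[0,0.8,0],"twist":-0.006},{"claw":28,"linear":[0,0.8,0],"twist":-0.006}]' >/dev/null && python3 g.py
```

```text
t 15.82 joint -0.119 r 0.1270 z 0.2298 | tooly-tangent -0.002 | Ftan -7.8 Frad -5.8 Fz -1.6 open 28.0
t 16.65 joint -0.057 r 0.1270 z 0.2298 | tooly-tangent -0.004 | Ftan -8.2 Frad -6.8 Fz -0.9 open 28.1
t 17.48 joint 0.006 r 0.1272 z 0.2298 | tooly-tangent -0.007 | Ftan -7.6 Frad -5.9 Fz -0.5 open 27.9
```

Steady at about 8 N tangential. I'll carry on, guarding on the tangential force alone.

```bash
cat > g.py <<'E'
from h import *
import sys
where(); o=get_obs(); v=np.array(o["tool_pos"])[:2]-C; v/=np.hypot(*v); f=o["force"]
sys.exit(int(f[0]*v[1]-f[1]*v[0]>10.5))
E
python3 -m pendant '[{"claw":28,"linear":[0,0.8,0],"twist":-0.006},{"claw":28,"linear":[0,0.8,0],"twist":-0.006},{"claw":28,"linear":[0,0.8,0],"twist":-0.006},{"claw":28,"linear":[0,0.8,0],"twist":-0.006},{"claw":28,"linear":[0,0.8,0],"twist":-0.006},{"claw":28,"linear":[0,0.8,0],"twist":-0.006},{"claw":28,"linear":[0,0.8,0],"twist":-0.006},{"claw":28,"linear":[0,0.8,0],"twist":-0.006},{"claw":28,"linear":[0,0.8,0],"twist":-0.006},{"claw":28,"linear":[0,0.8,0],"twist":-0.006}]' >/dev/null && python3 g.py && python3 -m pendant '[{"claw":28,"linear":[0,0.8,0],"twist":-0.006},{"claw":28,"linear":[0,0.8,0],"twist":-0.006},{"claw":28,"linear":[0,0.8,0],"twist":-0.006},{"claw":28,"linear":[0,0.8,0],"twist":-0.006},{"claw":28,"linear":[0,0.8,0],"twist":-0.006},{"claw":28,"linear":[0,0.8,0],"twist":-0.006},{"claw":28,"linear":[0,0.8,0],"twist":-0.006},{"claw":28,"linear":[0,0.8,0],"twist":-0.006},{"claw":28,"linear":[0,0.8,0],"twist":-0.006},{"claw":28,"linear":[0,0.8,0],"twist":-0.006}]' >/dev/null && python3 g.py && python3 -m pendant '[{"claw":28,"linear":[0,0.8,0],"twist":-0.006},{"claw":28,"linear":[0,0.8,0],"twist":-0.006},{"claw":28,"linear":[0,0.8,0],"twist":-0.006},{"claw":28,"linear":[0,0.8,0],"twist":-0.006},{"claw":28,"linear":[0,0.8,0],"twist":-0.006},{"claw":28,"linear":[0,0.8,0],"twist":-0.006},{"claw":28,"linear":[0,0.8,0],"twist":-0.006},{"claw":28,"linear":[0,0.8,0],"twist":-0.006},{"claw":28,"linear":[0,0.8,0],"twist":-0.006},{"claw":28,"linear":[0,0.8,0],"twist":-0.006}]' >/dev/null && python3 g.py && python3 -m pendant '[{"claw":28,"linear":[0,0.8,0],"twist":-0.006},{"claw":28,"linear":[0,0.8,0],"twist":-0.006},{"claw":28,"linear":[0,0.8,0],"twist":-0.006},{"claw":28,"linear":[0,0.8,0],"twist":-0.006},{"claw":28,"linear":[0,0.8,0],"twist":-0.006},{"claw":28,"linear":[0,0.8,0],"twist":-0.006},{"claw":28,"linear":[0,0.8,0],"twist":-0.006},{"claw":28,"linear":[0,0.8,0],"twist":-0.006},{"claw":28,"linear":[0,0.8,0],"twist":-0.006},{"claw":28,"linear":[0,0.8,0],"twist":-0.006}]' >/dev/null && python3 g.py
```

```text
t 18.32 joint 0.067 r 0.1273 z 0.2299 | tooly-tangent -0.008 | Ftan -7.4 Frad -6.3 Fz -0.2 open 28.0
t 19.15 joint 0.129 r 0.1274 z 0.2299 | tooly-tangent -0.010 | Ftan -7.4 Frad -6.0 Fz -1.5 open 27.9
t 19.98 joint 0.191 r 0.1276 z 0.2299 | tooly-tangent -0.012 | Ftan -7.5 Frad -6.6 Fz -0.8 open 28.1
t 20.82 joint 0.251 r 0.1276 z 0.2299 | tooly-tangent -0.011 | Ftan -9.3 Frad -7.1 Fz -1.5 open 28.2
```

```bash
python3 -m pendant '[{"claw":28,"linear":[0,0.4,0],"twist":-0.003},{"claw":28,"linear":[0,0.4,0],"twist":-0.003},{"claw":28,"linear":[0,0.4,0],"twist":-0.003},{"claw":28,"linear":[0,0.4,0],"twist":-0.003},{"claw":28,"linear":[0,0.4,0],"twist":-0.003},{"claw":28,"linear":[0,0.4,0],"twist":-0.003},{"claw":28,"linear":[0,0.4,0],"twist":-0.003},{"claw":28,"linear":[0,0.4,0],"twist":-0.003},{"claw":28,"linear":[0,0.4,0],"twist":-0.003},{"claw":28,"linear":[0,0.4,0],"twist":-0.003}]' >/dev/null && python3 g.py
```

```text
t 21.65 joint 0.280 r 0.1275 z 0.2299 | tooly-tangent -0.011 | Ftan -9.6 Frad -6.9 Fz -1.4 open 27.8
```

```bash
python3 -m pendant '[{"claw":28,"linear":[0,0.4,0],"twist":-0.003},{"claw":28,"linear":[0,0.4,0],"twist":-0.003},{"claw":28,"linear":[0,0.4,0],"twist":-0.003},{"claw":28,"linear":[0,0.4,0],"twist":-0.003},{"claw":28,"linear":[0,0.4,0],"twist":-0.003},{"claw":28,"linear":[0,0.4,0],"twist":-0.003},{"claw":28,"linear":[0,0.4,0],"twist":-0.003},{"claw":28,"linear":[0,0.4,0],"twist":-0.003},{"claw":28,"linear":[0,0.4,0],"twist":-0.003},{"claw":28,"linear":[0,0.4,0],"twist":-0.003}]' >/dev/null && python3 g.py
```

```text
t 22.48 joint 0.311 r 0.1275 z 0.2299 | tooly-tangent -0.012 | Ftan -9.9 Frad -7.5 Fz -1.3 open 28.2
```

Only a slow drift, not the stiff rise of about 1.2 N/mm that the stop would give. Continuing in 6 mm steps with the guard at 11.5 N.

```bash
sed -i 's/>10.5/>11.5/' g.py
python3 -m pendant '[{"claw":28,"linear":[0,0.6,0],"twist":-0.005},{"claw":28,"linear":[0,0.6,0],"twist":-0.005},{"claw":28,"linear":[0,0.6,0],"twist":-0.005},{"claw":28,"linear":[0,0.6,0],"twist":-0.005},{"claw":28,"linear":[0,0.6,0],"twist":-0.005},{"claw":28,"linear":[0,0.6,0],"twist":-0.005},{"claw":28,"linear":[0,0.6,0],"twist":-0.005},{"claw":28,"linear":[0,0.6,0],"twist":-0.005},{"claw":28,"linear":[0,0.6,0],"twist":-0.005},{"claw":28,"linear":[0,0.6,0],"twist":-0.005}]' >/dev/null && python3 g.py && python3 -m pendant '[{"claw":28,"linear":[0,0.6,0],"twist":-0.005},{"claw":28,"linear":[0,0.6,0],"twist":-0.005},{"claw":28,"linear":[0,0.6,0],"twist":-0.005},{"claw":28,"linear":[0,0.6,0],"twist":-0.005},{"claw":28,"linear":[0,0.6,0],"twist":-0.005},{"claw":28,"linear":[0,0.6,0],"twist":-0.005},{"claw":28,"linear":[0,0.6,0],"twist":-0.005},{"claw":28,"linear":[0,0.6,0],"twist":-0.005},{"claw":28,"linear":[0,0.6,0],"twist":-0.005},{"claw":28,"linear":[0,0.6,0],"twist":-0.005}]' >/dev/null && python3 g.py
```

```text
t 23.32 joint 0.379 r 0.1306 z 0.2286 | tooly-tangent -0.031 | Ftan -3.8 Frad -2.2 Fz 2.2 open 28.2
t 24.15 joint 0.425 r 0.1308 z 0.2285 | tooly-tangent -0.027 | Ftan -3.2 Frad -2.3 Fz 1.2 open 28.0
```

The force fell to 3-4 N and the TCP shifted 3 mm radially, so something slipped. I'll look before going on.

Run:
```python
from h import *
where(); w,_=snapshot("wrist"); s,_=snapshot("side"); 
for c in ("side",):
  print([ (n,np.round(boxes_of(c,n)[0]["xy"],1)) for n in ("pad_top","pointer","lever_tip") if boxes_of(c,n)])
save("side_p2.png",s)
a=cv2.imread("pics/side0.png")[130:210,240:320][:,:,::-1]; z=cv2.imread("pics/side_p1.png")[130:210,240:320][:,:,::-1]
f=lambda x:cv2.resize(x,(266,266),interpolation=cv2.INTER_CUBIC)
top=cv2.resize(w[0:300],(798,330+0)) if 0 else cv2.resize(w[0:212],(798,330))
save("j.png",np.vstack([top,np.hstack([f(a),f(z),f(s[130:210,240:320])])]))
```

```text
t 24.15 joint 0.425 r 0.1308 z 0.2285 | tooly-tangent -0.027 | Ftan -3.2 Frad -2.3 Fz 1.2 open 28.0
[('pad_top', array([256.4, 175.3])), ('pointer', array([260. , 163.5])), ('lever_tip', array([250.4, 159.1]))]
```

View pics/j.png

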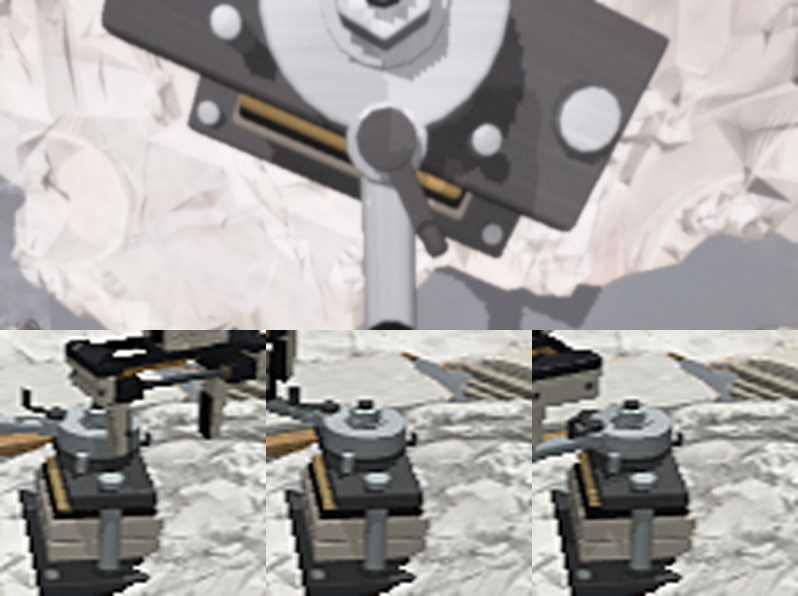

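The lever is still over and the handle is still caged, so this was a friction stick in the cage letting go. Continuing in small guarded steps.

```bash
python3 -m pendant '[{"claw":28,"linear":[0,0.6,0],"twist":-0.005},{"claw":28,"linear":[0,0.6,0],"twist":-0.005},{"claw":28,"linear":[0,0.6,0],"twist":-0.005},{"claw":28,"linear":[0,0.6,0],"twist":-0.005},{"claw":28,"linear":[0,0.6,0],"twist":-0.005},{"claw":28,"linear":[0,0.6,0],"twist":-0.005},{"claw":28,"linear":[0,0.6,0],"twist":-0.005},{"claw":28,"linear":[0,0.6,0],"twist":-0.005},{"claw":28,"linear":[0,0.6,0],"twist":-0.005},{"claw":28,"linear":[0,0.6,0],"twist":-0.005}]' >/dev/null && python3 g.py && python3 -m pendant '[{"claw":28,"linear":[0,0.6,0],"twist":-0.005},{"claw":28,"linear":[0,0.6,0],"twist":-0.005},{"claw":28,"linear":[0,0.6,0],"twist":-0.005},{"claw":28,"linear":[0,0.6,0],"twist":-0.005},{"claw":28,"linear":[0,0.6,0],"twist":-0.005},{"claw":28,"linear":[0,0.6,0],"twist":-0.005},{"claw":28,"linear":[0,0.6,0],"twist":-0.005},{"claw":28,"linear":[0,0.6,0],"twist":-0.005},{"claw":28,"linear":[0,0.6,0],"twist":-0.005},{"claw":28,"linear":[0,0.6,0],"twist":-0.005}]' >/dev/null && python3 g.py
```

```text
t 25.38 joint 0.471 r 0.1309 z 0.2285 | tooly-tangent -0.022 | Ftan -3.3 Frad -2.5 Fz -1.1 open 28.2
t 26.22 joint 0.516 r 0.1310 z 0.2286 | tooly-tangent -0.017 | Ftan -3.8 Frad -3.7 Fz -1.6 open 28.0
```

The force stays at the plain handle-friction level, so I need to know whether the screw is still turning. I'll compare the hex head's angle in the wrist pictures taken so far with one from now.

Run:
```python
from h import *
w,_=snapshot("wrist"); save("k_raw.png",w); p=camera_params("wrist"); where()
c=[]
for n,(x,y) in (("e",(351,50)),("g",(403,50)),("i",(392,50))):
    c.append(cv2.imread(f"pics/{n}.png")[0:125,max(0,x-65):x+65])
j=cv2.imread("pics/j.png")[0:125,320:450]; c.append(j)
k=cv2.resize(cv2.imread("pics/k_raw.png"),(800,600)); c.append(k[0:125,320:450])
c.append(k[0:480,140:660])
f=lambda x:cv2.resize(x,(260,250),interpolation=cv2.INTER_CUBIC)
im=np.vstack([np.hstack([f(x) for x in c[:3]]),np.hstack([f(x) for x in c[3:]])])
cv2.imwrite("pics/k.png",im)
```

```text
t 26.27 joint 0.517 r 0.1310 z 0.2286 | tooly-tangent -0.018 | Ftan -3.9 Frad -3.4 Fz -1.1 open 28.2
```

View pics/k.png

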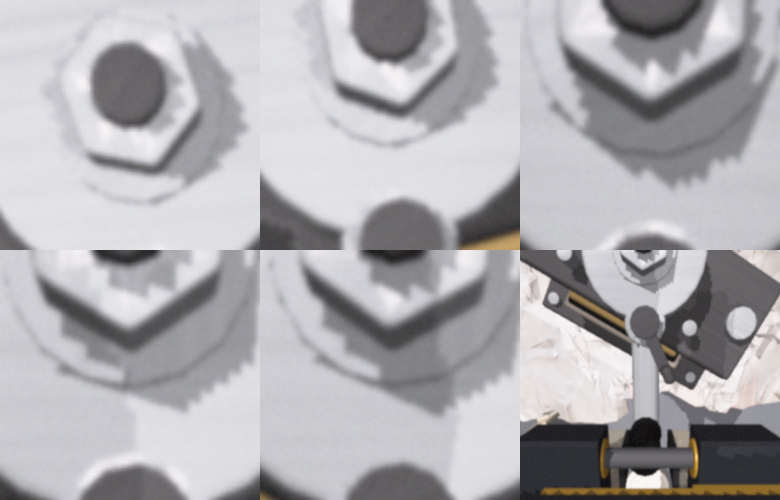

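Between the last two pictures the hex kept the same angle to the handle while the handle moved 5°, so the screw is still turning with it. From the hex angles, stroke 1 gave about 0.71 rad and the total so far is about 1.6 rad. I'll continue with a guard relative to the present baseline (>7 N).

```bash
sed -i 's/>11.5/>7/' g.py
python3 -m pendant '[{"claw":28,"linear":[0,0.6,0],"twist":-0.005},{"claw":28,"linear":[0,0.6,0],"twist":-0.005},{"claw":28,"linear":[0,0.6,0],"twist":-0.005},{"claw":28,"linear":[0,0.6,0],"twist":-0.005},{"claw":28,"linear":[0,0.6,0],"twist":-0.005},{"claw":28,"linear":[0,0.6,0],"twist":-0.005},{"claw":28,"linear":[0,0.6,0],"twist":-0.005},{"claw":28,"linear":[0,0.6,0],"twist":-0.005},{"claw":28,"linear":[0,0.6,0],"twist":-0.005},{"claw":28,"linear":[0,0.6,0],"twist":-0.005}]' >/dev/null && python3 g.py && python3 -m pendant '[{"claw":28,"linear":[0,0.6,0],"twist":-0.005},{"claw":28,"linear":[0,0.6,0],"twist":-0.005},{"claw":28,"linear":[0,0.6,0],"twist":-0.005},{"claw":28,"linear":[0,0.6,0],"twist":-0.005},{"claw":28,"linear":[0,0.6,0],"twist":-0.005},{"claw":28,"linear":[0,0.6,0],"twist":-0.005},{"claw":28,"linear":[0,0.6,0],"twist":-0.005},{"claw":28,"linear":[0,0.6,0],"twist":-0.005},{"claw":28,"linear":[0,0.6,0],"twist":-0.005},{"claw":28,"linear":[0,0.6,0],"twist":-0.005}]' >/dev/null && python3 g.py && python3 -m pendant '[{"claw":28,"linear":[0,0.6,0],"twist":-0.005},{"claw":28,"linear":[0,0.6,0],"twist":-0.005},{"claw":28,"linear":[0,0.6,0],"twist":-0.005},{"claw":28,"linear":[0,0.6,0],"twist":-0.005},{"claw":28,"linear":[0,0.6,0],"twist":-0.005},{"claw":28,"linear":[0,0.6,0],"twist":-0.005},{"claw":28,"linear":[0,0.6,0],"twist":-0.005},{"claw":28,"linear":[0,0.6,0],"twist":-0.005},{"claw":28,"linear":[0,0.6,0],"twist":-0.005},{"claw":28,"linear":[0,0.6,0],"twist":-0.005}]' >/dev/null && python3 g.py
```

```text
t 27.10 joint 0.558 r 0.1309 z 0.2285 | tooly-tangent -0.010 | Ftan -5.7 Frad -3.5 Fz -1.2 open 27.8
t 27.93 joint 0.600 r 0.1307 z 0.2285 | tooly-tangent -0.001 | Ftan -9.2 Frad -3.9 Fz -1.9 open 28.0
```

The force is rising steadily. I'll take smaller steps.

```bash
python3 -m pendant '[{"claw":28,"linear":[0,0.6,0],"twist":-0.005},{"claw":28,"linear":[0,0.6,0],"twist":-0.005},{"claw":28,"linear":[0,0.6,0],"twist":-0.005},{"claw":28,"linear":[0,0.6,0],"twist":-0.005},{"claw":28,"linear":[0,0.6,0],"twist":-0.005},{"claw":28,"linear":[0,0,0],"twist":0},{"claw":28,"linear":[0,0,0],"twist":0},{"claw":28,"linear":[0,0,0],"twist":0},{"claw":28,"linear":[0,0,0],"twist":0},{"claw":28,"linear":[0,0,0],"twist":0}]' >/dev/null && python3 g.py
python3 - <<'E'
from h import *
w,_=snapshot("wrist"); save("l_raw.png",w)
E
```

```text
t 28.77 joint 0.622 r 0.1307 z 0.2285 | tooly-tangent 0.002 | Ftan -8.8 Frad -4.9 Fz -2.0 open 27.9
```

Not the stop, since 3 mm more gave no rise. Continuing in 4 mm steps with the guard at 11 N.

```bash
sed -i 's/>7))/>11))/' g.py; tail -1 g.py
python3 -m pendant '[{"claw":28,"linear":[0,0.5,0],"twist":-0.004},{"claw":28,"linear":[0,0.5,0],"twist":-0.004},{"claw":28,"linear":[0,0.5,0],"twist":-0.004},{"claw":28,"linear":[0,0.5,0],"twist":-0.004},{"claw":28,"linear":[0,0.5,0],"twist":-0.004},{"claw":28,"linear":[0,0.5,0],"twist":-0.004},{"claw":28,"linear":[0,0.5,0],"twist":-0.004},{"claw":28,"linear":[0,0.5,0],"twist":-0.004},{"claw":28,"linear":[0,0,0],"twist":0},{"claw":28,"linear":[0,0,0],"twist":0}]' >/dev/null && python3 g.py && python3 -m pendant '[{"claw":28,"linear":[0,0.5,0],"twist":-0.004},{"claw":28,"linear":[0,0.5,0],"twist":-0.004},{"claw":28,"linear":[0,0.5,0],"twist":-0.004},{"claw":28,"linear":[0,0.5,0],"twist":-0.004},{"claw":28,"linear":[0,0.5,0],"twist":-0.004},{"claw":28,"linear":[0,0.5,0],"twist":-0.004},{"claw":28,"linear":[0,0.5,0],"twist":-0.004},{"claw":28,"linear":[0,0.5,0],"twist":-0.004},{"claw":28,"linear":[0,0,0],"twist":0},{"claw":28,"linear":[0,0,0],"twist":0}]' >/dev/null && python3 g.py
```

```text
sys.exit(int(f[0]*v[1]-f[1]*v[0]>11))
t 29.65 joint 0.649 r 0.1306 z 0.2285 | tooly-tangent 0.006 | Ftan -9.2 Frad -4.0 Fz -1.3 open 28.1
t 30.48 joint 0.678 r 0.1305 z 0.2285 | tooly-tangent 0.010 | Ftan -12.3 Frad -4.5 Fz -1.5 open 27.8
```

```bash
python3 -m pendant '[{"claw":28,"linear":[0,0.5,0],"twist":-0.004},{"claw":28,"linear":[0,0.5,0],"twist":-0.004},{"claw":28,"linear":[0,0.5,0],"twist":-0.004},{"claw":28,"linear":[0,0.5,0],"twist":-0.004},{"claw":28,"linear":[0,0.5,0],"twist":-0.004},{"claw":28,"linear":[0,0,0],"twist":0},{"claw":28,"linear":[0,0,0],"twist":0},{"claw":28,"linear":[0,0,0],"twist":0},{"claw":28,"linear":[0,0,0],"twist":0},{"claw":28,"linear":[0,0,0],"twist":0}]' >/dev/null && python3 g.py
python3 - <<'E'
from h import *
w,_=snapshot("wrist"); save("m_raw.png",w)
s,_=snapshot("side"); save("side_m.png",s)
s,_=snapshot("scene"); save("scene_m.png",s)
E
```

```text
t 31.32 joint 0.695 r 0.1304 z 0.2285 | tooly-tangent 0.012 | Ftan -12.5 Frad -4.2 Fz -0.6 open 28.1
```

The reading is ambiguous, so I'll use the depth image as an independent check: pad height (the yellow strip) against the bridge top (186 mm).

```bash
cat > pad.py <<'E'
from h import *
def pad():
    w,d=snapshot("wrist"); p=camera_params("wrist"); R=cv2.Rodrigues(np.array(p["rvec"],float))[0]; t=np.array(p["tvec"],float).ravel()
    v,u=np.mgrid[0:384,0:512]; X=np.stack([(u-p["cx"])/p["fx"]*d,(v-p["cy"])/p["fy"]*d,d],-1)
    W=(X-t)@R; h=cv2.cvtColor(w,cv2.COLOR_RGB2HSV); F=np.radians(160.3)
    q=W[...,:2]-C; px=-(q@[np.cos(F),np.sin(F)]); py=-(q@[-np.sin(F),np.cos(F)])
    y=(h[...,0]>15)&(h[...,0]<32)&(h[...,1]>90)&(h[...,2]>50)&(d>0)&(v<210)&(W[...,2]>.13)&(W[...,2]<.175)
    b=(abs(px)<.04)&(abs(py)<.10)&(h[...,1]<60)&(h[...,2]<110)&(abs(W[...,2]-.186)<.012)
    bz=W[b][:,2]; print("bridge z",np.median(bz),b.sum(),bz.std())
    z=W[y][:,2]; print("pad z",np.percentile(z,[10,25,50,75,90]).round(4),y.sum(),"px range",np.percentile(px[y],[10,90]).round(3))
    return w
if __name__=="__main__": save("pad.png",pad())
E
python3 pad.py
```

```text
bridge z 0.1857313482894829 9837 0.0009004419799874174
pad z [0.1546 0.1575 0.1583 0.159  0.1595] 935 px range [-0.052 -0.045]
```

The pad is at about 158.6 mm with 159 mm at the stop, so it's close. I'll take small steps until the force rises clearly.

```bash
python3 -m pendant '[{"claw":28,"linear":[0,0.5,0],"twist":-0.004},{"claw":28,"linear":[0,0.5,0],"twist":-0.004},{"claw":28,"linear":[0,0.5,0],"twist":-0.004},{"claw":28,"linear":[0,0.5,0],"twist":-0.004},{"claw":28,"linear":[0,0.5,0],"twist":-0.004},{"claw":28,"linear":[0,0,0],"twist":0},{"claw":28,"linear":[0,0,0],"twist":0},{"claw":28,"linear":[0,0,0],"twist":0},{"claw":28,"linear":[0,0,0],"twist":0},{"claw":28,"linear":[0,0,0],"twist":0}]' >/dev/null ; python3 g.py; python3 pad.py
```

```text
t 32.35 joint 0.713 r 0.1304 z 0.2285 | tooly-tangent 0.015 | Ftan -13.5 Frad -5.6 Fz -0.6 open 28.1
bridge z 0.18572722811417486 9682 0.0009322009523887598
pad z [0.1556 0.1575 0.1583 0.1589 0.1594] 945 px range [-0.052 -0.045]
```

```bash
python3 -m pendant '[{"claw":28,"linear":[0,0.5,0],"twist":-0.004},{"claw":28,"linear":[0,0.5,0],"twist":-0.004},{"claw":28,"linear":[0,0.5,0],"twist":-0.004},{"claw":28,"linear":[0,0.5,0],"twist":-0.004},{"claw":28,"linear":[0,0,0],"twist":0},{"claw":28,"linear":[0,0,0],"twist":0},{"claw":28,"linear":[0,0,0],"twist":0},{"claw":28,"linear":[0,0,0],"twist":0},{"claw":28,"linear":[0,0,0],"twist":0},{"claw":28,"linear":[0,0,0],"twist":0}]' >/dev/null ; python3 g.py
python3 - <<'E'
from h import *
s,_=snapshot("side"); save("side_n.png",s); s,_=snapshot("scene"); save("scene_n.png",s)
print(np.round(get_obs()["moment"],2))
f=lambda n,x,y:cv2.resize(cv2.imread(f"pics/{n}.png")[y:y+40,x:x+53],(400,300),interpolation=cv2.INTER_CUBIC)
cv2.imwrite("pics/n.png",np.vstack([np.hstack([f("side_p1",240,140),f("side_n",240,140)]),np.hstack([f("scene_p1",215,115),f("scene_n",215,115)])]))
E
```

```text
t 33.23 joint 0.727 r 0.1303 z 0.2285 | tooly-tangent 0.017 | Ftan -14.4 Frad -5.4 Fz -0.1 open 28.5
[ 5.41  0.16 -0.06]
```

View pics/n.png

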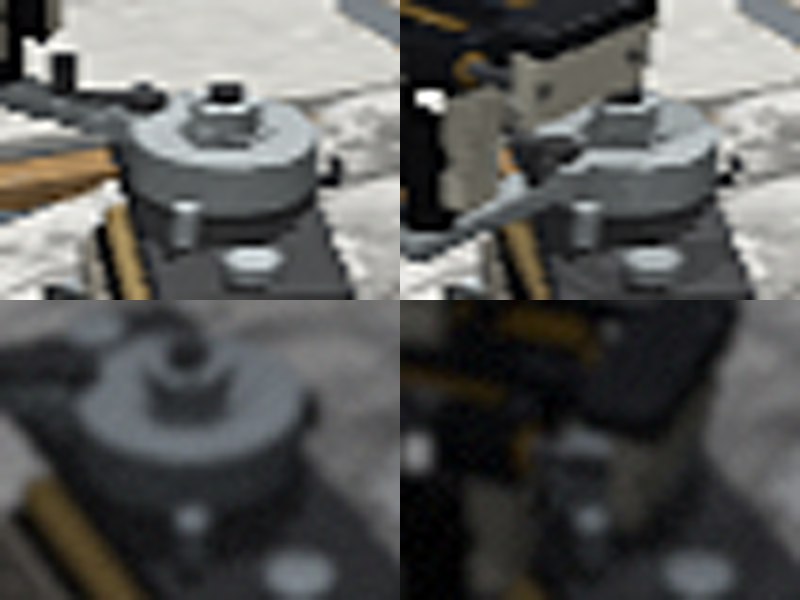

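The pointer at the side crop's right edge shows little visible shift. I'll measure its dark-blob centroid across the saved side pictures.

Run:
```python
from h import *
F=np.radians(-20); 
p0=np.array([*(C+.052*np.array([np.cos(F),np.sin(F)])),.198])
for a in (0,.03,.1,.14):
    b=F+a; print(a,np.round(proj("side",[*(C+.052*np.array([np.cos(b),np.sin(b)])),.198]),2))
ref=cv2.imread("pics/side_p1.png",0)[156:170,279:291].astype(np.float32)
for n in ("side0","side_p1","side_p2","side_m","side_n"):
    g=cv2.imread(f"pics/{n}.png",0).astype(float)[156:170,281:291]; w=np.clip(95-g,0,None); v,u=np.mgrid[156:170,281:291]
    print(n,round((w*u).sum()/w.sum(),2),round((w*v).sum()/w.sum(),2),round(w.sum()))
```

```text
0 [284.44 162.43]
0.03 [284.36 162.25]
0.1 [284.13 161.84]
0.14 [283.97 161.61]
side0 282.41 164.1 864
side_p1 282.44 163.89 851
side_p2 282.42 163.72 848
side_m 282.12 163.72 718
side_n 282.12 163.72 702
```

The pointer measurement is inconclusive at this resolution. The force of 14 N suggests the stop, but the slope is softer than expected. For a clean test I'll take a return of about 0.4 rad, which removes all preload, then push again on a fresh tooth. A plateau near 8 N means the screw is still turning. A straight climb past that means it's at the stop.

```bash
python3 -m pendant '[{"claw":30,"linear":[0,-6,-0.1],"twist":0.045},{"claw":30,"linear":[0,-8,-0.2],"twist":0.06},{"claw":30,"linear":[0,-8,-0.2],"twist":0.06},{"claw":30,"linear":[0,-8,-0.2],"twist":0.06},{"claw":30,"linear":[0,-8,-0.2],"twist":0.06},{"claw":30,"linear":[0,-8,-0.2],"twist":0.06},{"claw":30,"linear":[0,-8,-0.2],"twist":0.06},{"claw":30,"linear":[0,-8,-0.2],"twist":0.06},{"claw":30,"linear":[0,0,0],"twist":0},{"claw":28,"linear":[0,0,0],"twist":0}]' >/dev/null; python3 g.py; python3 pad.py
python3 -c "
from h import *
s,_=snapshot('side'); save('side_q.png',s)
g=cv2.imread('pics/side_q.png',0).astype(float)[156:170,281:291]; w=np.clip(95-g,0,None); v,u=np.mgrid[156:170,281:291]
print(round((w*u).sum()/w.sum(),2),round((w*v).sum()/w.sum(),2),round(w.sum()))"
python3 -m pendant '[{"claw":28,"linear":[0,0.8,0],"twist":-0.006},{"claw":28,"linear":[0,0.8,0],"twist":-0.006},{"claw":28,"linear":[0,0.8,0],"twist":-0.006},{"claw":28,"linear":[0,0.8,0],"twist":-0.006},{"claw":28,"linear":[0,0.8,0],"twist":-0.006},{"claw":28,"linear":[0,0.8,0],"twist":-0.006},{"claw":28,"linear":[0,0.8,0],"twist":-0.006},{"claw":28,"linear":[0,0.8,0],"twist":-0.006},{"claw":28,"linear":[0,0.8,0],"twist":-0.006},{"claw":28,"linear":[0,0.8,0],"twist":-0.006}]' >/dev/null; python3 g.py
```

```text
t 34.17 joint 0.282 r 0.1326 z 0.2283 | tooly-tangent -0.002 | Ftan 2.9 Frad 1.0 Fz 1.1 open 28.4
bridge z 0.18576631893202206 12907 0.0012572769743745913
pad z [0.1511 0.1572 0.1582 0.1588 0.1593] 995 px range [-0.049 -0.044]
282.43 163.82 834
t 35.10 joint 0.330 r 0.1317 z 0.2285 | tooly-tangent 0.009 | Ftan -1.8 Frad 0.2 Fz -0.4 open 28.0
```

The pointer came back when unloaded (282.43 against 282.12 loaded), which suggests the nut had been wound further at the stop than in normal turning. Re-approaching to confirm.

```bash
python3 -m pendant '[{"claw":28,"linear":[0,0.8,0],"twist":-0.006},{"claw":28,"linear":[0,0.8,0],"twist":-0.006},{"claw":28,"linear":[0,0.8,0],"twist":-0.006},{"claw":28,"linear":[0,0.8,0],"twist":-0.006},{"claw":28,"linear":[0,0.8,0],"twist":-0.006},{"claw":28,"linear":[0,0.8,0],"twist":-0.006},{"claw":28,"linear":[0,0.8,0],"twist":-0.006},{"claw":28,"linear":[0,0.8,0],"twist":-0.006},{"claw":28,"linear":[0,0.8,0],"twist":-0.006},{"claw":28,"linear":[0,0.8,0],"twist":-0.006}]' >/dev/null; python3 g.py && python3 -m pendant '[{"claw":28,"linear":[0,0.8,0],"twist":-0.006},{"claw":28,"linear":[0,0.8,0],"twist":-0.006},{"claw":28,"linear":[0,0.8,0],"twist":-0.006},{"claw":28,"linear":[0,0.8,0],"twist":-0.006},{"claw":28,"linear":[0,0.8,0],"twist":-0.006},{"claw":28,"linear":[0,0.8,0],"twist":-0.006},{"claw":28,"linear":[0,0.8,0],"twist":-0.006},{"claw":28,"linear":[0,0.8,0],"twist":-0.006},{"claw":28,"linear":[0,0.8,0],"twist":-0.006},{"claw":28,"linear":[0,0.8,0],"twist":-0.006}]' >/dev/null; python3 g.py && python3 -m pendant '[{"claw":28,"linear":[0,0.8,0],"twist":-0.006},{"claw":28,"linear":[0,0.8,0],"twist":-0.006},{"claw":28,"linear":[0,0.8,0],"twist":-0.006},{"claw":28,"linear":[0,0.8,0],"twist":-0.006},{"claw":28,"linear":[0,0.8,0],"twist":-0.006},{"claw":28,"linear":[0,0.8,0],"twist":-0.006},{"claw":28,"linear":[0,0.8,0],"twist":-0.006},{"claw":28,"linear":[0,0.8,0],"twist":-0.006},{"claw":28,"linear":[0,0.8,0],"twist":-0.006},{"claw":28,"linear":[0,0.8,0],"twist":-0.006}]' >/dev/null; python3 g.py
```

```text
t 35.93 joint 0.395 r 0.1317 z 0.2286 | tooly-tangent 0.003 | Ftan -3.0 Frad -0.8 Fz -0.7 open 27.8
t 36.77 joint 0.456 r 0.1317 z 0.2286 | tooly-tangent 0.003 | Ftan -3.2 Frad -2.7 Fz -1.1 open 27.9
t 37.60 joint 0.516 r 0.1317 z 0.2286 | tooly-tangent 0.003 | Ftan -3.8 Frad -3.2 Fz -1.0 open 28.2
```

```bash
python3 -m pendant '[{"claw":28,"linear":[0,0.6,0],"twist":-0.005},{"claw":28,"linear":[0,0.6,0],"twist":-0.005},{"claw":28,"linear":[0,0.6,0],"twist":-0.005},{"claw":28,"linear":[0,0.6,0],"twist":-0.005},{"claw":28,"linear":[0,0.6,0],"twist":-0.005},{"claw":28,"linear":[0,0.6,0],"twist":-0.005},{"claw":28,"linear":[0,0.6,0],"twist":-0.005},{"claw":28,"linear":[0,0.6,0],"twist":-0.005},{"claw":28,"linear":[0,0.6,0],"twist":-0.005},{"claw":28,"linear":[0,0.6,0],"twist":-0.005}]' >/dev/null; python3 g.py && python3 -m pendant '[{"claw":28,"linear":[0,0.6,0],"twist":-0.005},{"claw":28,"linear":[0,0.6,0],"twist":-0.005},{"claw":28,"linear":[0,0.6,0],"twist":-0.005},{"claw":28,"linear":[0,0.6,0],"twist":-0.005},{"claw":28,"linear":[0,0.6,0],"twist":-0.005},{"claw":28,"linear":[0,0.6,0],"twist":-0.005},{"claw":28,"linear":[0,0.6,0],"twist":-0.005},{"claw":28,"linear":[0,0.6,0],"twist":-0.005},{"claw":28,"linear":[0,0.6,0],"twist":-0.005},{"claw":28,"linear":[0,0.6,0],"twist":-0.005}]' >/dev/null; python3 g.py
python3 - <<'E'
from h import *
w,_=snapshot("wrist"); save("r_raw.png",w)
# hex dark lower edges: angles of long segments in hex region, relative to image
for n in ("k_raw","l_raw","m_raw","r_raw"):
    g=cv2.resize(cv2.imread(f"pics/{n}.png",0)[0:40,215:290],None,fx=4,fy=4,interpolation=cv2.INTER_CUBIC)
    L=cv2.createLineSegmentDetector().detect(g)[0]
    out=[(round(float(np.hypot(x2-x1,y2-y1))),round(float(np.degrees(np.arctan2(y2-y1,x2-x1))+90)%180-90,1),round(float(x1+x2)/2),round(float(y1+y2)/2)) for x1,y1,x2,y2 in L[:,0]]
    print(n,sorted([o for o in out if o[0]>35 and o[3]<120],reverse=True)[:7])
E
```

```text
t 38.43 joint 0.558 r 0.1316 z 0.2286 | tooly-tangent 0.010 | Ftan -6.0 Frad -2.2 Fz -0.4 open 27.8
t 39.27 joint 0.600 r 0.1314 z 0.2285 | tooly-tangent 0.019 | Ftan -7.5 Frad -2.1 Fz -0.1 open 28.1
k_raw [(145, -29.4, 187, 64), (140, 37.2, 66, 56), (121, -29.4, 186, 98), (95, 36.0, 87, 101), (66, 54.1, 26, 52), (40, 28.4, 130, 52), (38, -79.9, 293, 19)]
l_raw [(142, -24.1, 198, 71), (140, 42.4, 81, 53), (101, 41.3, 95, 96), (96, -24.3, 205, 101), (55, 33.8, 134, 52), (49, 56.1, 41, 44), (43, 16.1, 123, 12)]
m_raw [(140, -20.6, 204, 75), (134, 45.3, 88, 50), (110, 44.9, 101, 93), (104, -20.6, 192, 112), (53, 63.2, 46, 33), (53, 39.5, 137, 50), (47, -72.0, 233, 22)]
r_raw [(146, -24.2, 216, 64), (133, 42.5, 99, 47), (54, 41.0, 131, 106), (51, 32.3, 154, 44), (49, 44.5, 92, 72), (47, 70.4, 49, 22), (45, -6.9, 178, 11)]
```

This settles it. Compensated for camera rotation, the hex moved only about 3° while the handle end moved 10° between k and m, which fits the nut spring winding. The re-approach met resistance at exactly the same handle angle (0.558: 5.7 N then, 6.0 N now), so pushing to 14 N hadn't turned the screw any further. The screw is at its stop. Now I'll unload, open and withdraw.

```bash
python3 -m pendant '[{"claw":28,"linear":[0,-3,0],"twist":0},{"claw":28,"linear":[0,-3,0],"twist":0},{"claw":28,"linear":[0,-3,0],"twist":0},{"claw":28,"linear":[0,-3,0],"twist":0},{"claw":40,"linear":[0,1,0],"twist":0},{"claw":40,"linear":[0,1,0],"twist":0},{"claw":40,"linear":[0,0,0],"twist":0},{"claw":40,"linear":[-15,0,0],"twist":0},{"claw":40,"linear":[-25,0,0],"twist":0},{"claw":40,"linear":[-30,0,0],"twist":0}]'
python3 -m pendant '[{"claw":40,"linear":[-10,0,0],"twist":0},{"claw":40,"linear":[0,0,20],"twist":0},{"claw":40,"linear":[0,0,20],"twist":0},{"claw":40,"linear":[0,0,0],"twist":0},{"claw":40,"linear":[0,0,0],"twist":0},{"claw":40,"linear":[0,0,0],"twist":0},{"claw":40,"linear":[0,0,0],"twist":0},{"claw":40,"linear":[0,0,0],"twist":0},{"claw":40,"linear":[0,0,0],"twist":0},{"claw":40,"linear":[0,0,0],"twist":0}]'
python3 - <<'E'
from pad import *
w=pad(); save("z.png",cv2.resize(w,(800,600))); where()
E
```

```text
clock: 40.15
tool_pos: [0.5208, 0.072, 0.2979]
orientation: [7.8, 89.8, -156.5]
force: [1.3, -0.3, 0.1]
opening: 0.0395
clock: 40.98
tool_pos: [0.4835, 0.0618, 0.3082]
orientation: [18.0, 90.0, -146.3]
force: [1.3, -0.2, -0.0]
opening: 0.0397
bridge z 0.18584569628483963 5446 0.001182544463115558
pad z [0.1507 0.157  0.1583 0.1591 0.1598] 725 px range [-0.05  -0.043]
t 41.03 joint 0.551 r 0.1719 z 0.3083 | tooly-tangent 0.067 | Ftan 0.4 Frad -0.3 Fz 0.0 open 40.0
```

View pics/z.png

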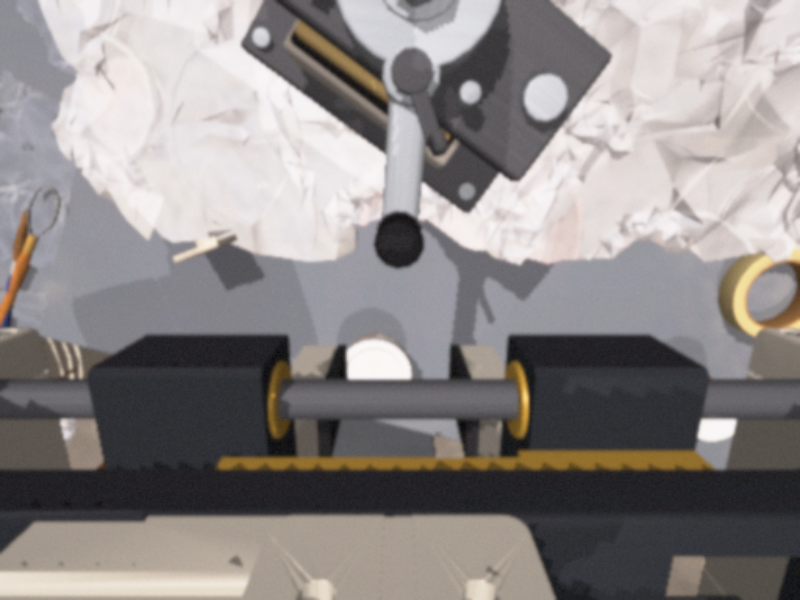

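The final view shows the lever at about 25° on the loosening side (thumb (443,150), pivot (411,70), knob (398,240)), the gripper clear and the bystanders in place. Handing in.

```bash
python3 -c "
from plant import *
print(close_job())"
```

```text
the job is handed in; nothing more can be done
None
```

I flipped the lever fully to the loosening side first. I then swung the knob between loosely closed fingers for two loosening strokes, until the screw was against its end stop. The job was handed in at about 41 s, with the gripper raised clear and touching nothing.

**Checks that agreed**
- **Lever:** it reads about 25° (0.43 rad) on the loosening side in the last picture.
- **End stop:** I backed off and pushed again. Resistance began at the same handle angle as before (5.7 N, then 6.0 N), so the earlier push to about 14 N had not turned the screw further. That push stayed well under the 24 N overload. The angle of the hex head showed the same.
- **Pad:** the depth image puts it at about 158.3 to 158.6 mm, unchanged over the last pushes. The expected height is 159 mm, so this is within the depth noise.

**Checks that were unclear**
- **Force:** partway through the second stroke the reading fell from about 10 N to 3–4 N, with a 3 mm shift of the tool. I put this down to the fingers sticking on the knob and letting go, but I did not confirm it.
- **Stop stiffness:** the force rose more slowly near the stop than the nut's spring rate suggests.
- **Pointer:** its movement was too small to measure well in the side camera.
- **Bystanders:** they looked undisturbed in the pictures, but I did not measure their positions.

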